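# Seat the pole foot in the drilling jig

## Task

Seat the aluminium pole foot in the wooden jig: first slide it sideways and press it squarely against both steel dowels at once, then slide it along the dowels until it presses firmly against the steel end stop, always slowly, by feel and without knocking or ramming it. When it is fully home against all three, swing the wooden turn-button round behind it as far as it goes, let go, and leave the garden things around it where they are.

Things in the scene. Friction and masses are not known exactly. Their poses are not given: they have to be found in the camera images.
- jig: Fixed plywood board 300 x 210 x 18 mm, spanning x -165..135, y -115..95 mm in its frame. Origin on its underside; z up, x along the dowel line towards the end stop, y towards the dowels. When home the foot is parallel to it with its origin at (0, 0, 18) mm here. The foot starts flat on the board, 18-38 mm short of the stop, 22-42 mm from the dowels, turned up to 0.2 rad.
- dowel_a: Upright steel dowel, 12 mm diameter, standing 24 mm above the board, fixed; origin at the centre of its foot, at (-62, 51, 18) mm in the jig frame.
- dowel_b: Second identical steel dowel, at (20, 51, 18) mm in the jig frame.
- end_stop: Steel block 16 x 36 x 24 mm (x, y, z) fixed on the board; origin on the board at the middle of the face that meets the foot, at (75, 0, 18) mm in the jig frame.
- foot: Loose aluminium pole foot, 0.28-0.46 kg: plate 150 x 90 x 10 mm (x, y, z), round pole socket 36 mm across rising from 10 to 42 mm above the underside at its centre, four screw holes. Origin at the centre of its underside; x towards the end that meets the stop, y towards the long edge that meets the dowels. Sliding it on the board takes about 2-5 N.
- foot_corner_a (a point): On the foot: end of the dowel-side long edge farthest from the stop, at (-75, 45, 5) mm in the foot frame.
- foot_corner_b (a point): On the foot: end of the dowel-side long edge nearest the stop, at (75, 45, 5) mm in the foot frame.
- foot_end (a point): On the foot: middle of the short edge that meets the stop, at (75, 0, 5) mm in the foot frame.
- button (a joint): Angle of the wooden turn-button: bar 65 x 16 mm, 1-12 mm above the board, 57 mm from screw to free end. Starts at 0-0.3. At 0 (open) it points 160 deg counter-clockwise (from above) from the jig's x axis; grows counter-clockwise to its stop at 1.92 rad, where it points along the jig's -y, 3 mm behind the home foot (a foot not home blocks it). Stays where left; about 0.05 N m to turn.
- button_pivot (a point): Top of the turn-button's screw, on its axis, at (-86, 66, 30) mm in the jig frame.
- button_peg (a point): Point on the axis of the round upright thumb peg on the turn-button, 14 mm in diameter, 42 mm from the screw axis, rising from 12 to 36 mm above the board; this point is 24 mm above the board.
- marker: Bystander: flat wooden plant marker stick, 120 x 16 x 5 mm, lying on the board beyond the end stop. Origin under its middle.
- pot: Bystander: small terracotta pot, 52 mm across, 48 mm high, standing on the board near its corner beyond the end stop on the side away from the dowels. Origin under its centre.
- watering_can: Bystander: yellow plastic watering can, about 130 mm across and 210 mm high with spout and handle. Origin under its centre.
- sprayer: Bystander: garden sprayer with trigger lever, 84 mm across, 190 mm high. Origin under its centre.
- saucer: Bystander: terracotta saucer, 160 mm across, 25 mm high. Origin under its centre.
- trowel: Bystander: aluminium trowel with wooden handle, about 310 mm long, lying flat. Origin under the neck.
Things that resemble listed ones, but are neither listed nor needed, are in the scene too. Leave any pink look-alike of the foot alone.

How it is judged:
On the way, in this order (a step that is already met when the one before it is completed fails the run):
1. the foot is pressed against both dowels at once (over 1 N on each) with the turn-button still open (contact force between foot and dowel_a above 1 N and contact force between foot and dowel_b above 1 N and value of joint button below 0.8 rad), for 0.1 s.
2. the foot is pressed against the end stop with over 2 N while its dowel-side edge lies along both dowels (both ends of the edge within 2 mm) (contact force between foot and end_stop above 2 N and y of each of foot_corner_a, foot_corner_b in the frame of jig above 0.043 m), for 0.1 s.
3. the turn-button is swung fully behind the foot (value of joint button above 1.75 rad), for 0.2 s.
At the end, for the whole second after the job is handed in: The foot lies flat and at rest on the board with both ends of its dowel-side edge within 2 mm of the dowel line and its end within 2 mm of the end stop, and the turn-button is closed behind it (over 1.75 rad of its 1.92 rad) (y of each of foot_corner_a, foot_corner_b in the frame of jig above 0.043 m and x of foot_end in the frame of jig above 0.073 m and z of foot in the frame of jig below 0.0205 m and angle between foot's own z axis and vertical below 0.03 rad and value of joint button above 1.75 rad and linear speed of foot below 0.01 m/s); the robot touches nothing.
It fails at once if the foot is rammed against a dowel or the end stop with more than 25 N (contact force between foot and dowel_a above 25 N or contact force between foot and dowel_b above 25 N or contact force between foot and end_stop above 25 N).
It fails at once if a bystander is moved by more than 15 mm (distance of any of marker, pot, watering_can, sprayer, saucer, trowel from where it was at the start of the episode above 0.015 m).
It also fails if it takes over 67 s, if anything falls off the work surface, if the arm or the gripper's body presses on something with over 40 N, if the wrist force passes 120 N, or if a joint passes its speed limit or range.

## Robot

A 7-joint arm with a two-finger parallel gripper is mounted at the origin on the work surface. World frame = base frame: x ahead of the robot, y to its left, z up, the work surface at z = 0. Lengths are in m, angles in rad, forces in N, time in s.
With the tool pointing down it reaches from about 0.4 to 0.875 m from the base axis. Payload 19.3 kg.
Tool frame: the origin (TCP) lies at the very end of the fingers, on their centre line; the grasp point (between the pads) lies 19 mm behind it (bot.grasp_offset is the distance from the TCP to the grasp point, in m); z points along the fingers, x is the direction in which the jaws open and shut, and the axes are right-handed (so a half turn about z gives the same grasp; the last joint's range is limited). The gripper opens to 85 mm and grips with 20 to 120 N. Pads are 22 mm wide; open, the fingers measure 114 mm over their backs; the gripper's body (76 mm by 85 mm) begins 54 mm behind the grasp point. The pads swing forward as they close: fully open they stand 13 mm farther back than shut.
Start: joints at [-1.235, 0.521, -0.036, 1.599, 0.021, 1.021, -0.113], TCP at [0.247, 0.574, 0.231] pointing down, gripper open.
Joint ranges: [-2.91, 2.91], [-0.3, 2.13], [-1.5, 1.42], [0.17, 2.43], [-1.26, 4.41], [0.16, 1.93], [-2.52, 2.52]. Speed limits (rad/s): [1.89, 1.89, 2.39, 2.39, 3.01, 3.01, 3.01].

## Interface

Orientations are given as [roll, pitch, yaw] about the fixed x, y, z axes, in that order (R = Rz(yaw) Ry(pitch) Rx(roll)).
In Python, from workcell import status, grab_frame, calibration, job, regions_of, mark_of, bot gives the robot as it stands.
- The arm moves only by the tool carry_out, never from a script. Its argument "deltas" is one flat list of numbers, 5 for each row, row after row: the opening, from -1 (shut) to 1 (fully open), then the shift along the tool's x, y, z in cm, then the turn about the tool's z in degrees. A call has 1 to 20 rows; each row shifts and turns the commanded pose from where the row before left it, along the tool's axes as they then stand; what a row does not reach is not made up. A row lasts 1/12 s, in which the tool goes at most 41.7 mm and 7.16 degrees, less where a joint would pass 70% of its speed; a pose out of reach is approached as far as the arm can. A call with a gripper value outside its range is refused whole. The fingers move at their own pace and stop on an object; "newtons" is the grip in N (left out, the last holds). Time passes only in rows, so rows that do not move let the fingers close. It gives the time, the measured TCP pose, the force and the opening at its end, in the units of the state.
- status.observe(): the state, without advancing time (a new reading comes with each control period).
- grab_frame(name): name is "scene" or "top"; returns the picture (480x640x3 uint8, red, green, blue); there is no depth.
- calibration(name): a dict with "fov_y" (degrees; the focal length in pixels is half the picture's height over the tangent of half this angle, whatever the lens; pixels are square), "cx", "cy" (the principal point, pixels), "D" ([k1, k2, p1, p2, k3] as OpenCV has them; the pictures are not rectified), "R" (3x3) and "t" (3): a world point X has camera coordinates R X + t. Camera axes: x right, y down, z forward; pixel columns grow to the right and rows downward; lengths in m; the calibration is good to about 2 mm. A picture is of the moment at which its call begins. calibration takes no time and is no camera call.
- job.job_done(): hands the job in, once; it reports no verdict.
Trained networks look in the newest picture that a camera, given by its name, has taken for a name from the list of things; names that differ only in an ending like _2 or _b are one class to them, and where a whole thing is asked for, a point or a joint stands for the part that bears it (a point fixed in the world has none). Each returns a list of dicts, best first, with "p" (0 to 1); they miss things now and then, are a little off and sometimes report something else, mostly with a low value. They report only what shows in the picture. A call takes as long as a camera call. They do not tell look-alikes from the thing itself.
- regions_of(camera, target): "region" (480x640 bool, what is visible of it) and "xy" ([column, row] in pixels, amid what is visible of it).
- mark_of(camera, target): "xy" ([column, row] in pixels: a listed point, or the origin of a listed thing).
The state is a dict: "clock": time; "qpos": joint angles; "qd": joint speeds; "joint_efforts": joint torques, N m; "position": TCP position; "tool_rot": TCP orientation; "force": force on the tool from outside, world axes, zero at the start; "moment": the same for the moment, N m; "grip_width": finger opening in m.
Only numpy, scipy, OpenCV 4.12 (cv2) and the standard library are available. Lean on these libraries where they do the work, as an engineer would, in place of code of your own. Each camera call takes 0.05 s, during which the arm holds its last target.

## Working session

There is one attempt and no reset: what is moved stays moved. The work goes in short steps, Python scripts to look and compute and a tool call to move; the robot and the scene stay as the last step left them, time stands still between calls to the robot, and variables do not carry over. Pictures are saved under pics/ and viewed, and the job is handed in when it is done.

Besides the shell and the picture viewer there is one more tool, called after "Call:" as name(argument=value, ...), one argument or row to a line, values as JSON. carry_out: Moves the arm, as the interface text tells. Its arguments: {"type":"object","properties":{"deltas":{"type":"array","items":{"type":"number"}},"newtons":{"type":"number"}},"required":["deltas"]}

```bash
ls; mkdir -p pics; python3 - <<'E'
from workcell import status, grab_frame, calibration, job, regions_of, mark_of, bot
import cv2
print(status.observe())
for n in("scene","top"):
    im=grab_frame(n); cv2.imwrite(f"pics/{n}0.png",im[:,:,::-1]); print(n,calibration(n))
print(bot, [a for a in dir(bot) if a[0]!='_'])
E
```

```text
pics
{'clock': 0.0, 'qpos': array([-1.23522607,  0.52204726, -0.03634738,  1.59996879,  0.02121926,
        1.02109355, -0.11278925]), 'qd': array([ 0.00149038,  0.00048029, -0.00055193,  0.00077237, -0.00103008,
       -0.00118988,  0.00109149]), 'joint_efforts': array([-1.12068621e-03, -9.27115059e+01,  1.97914526e+00, -3.69927406e+01,
        1.76789862e-02,  8.44591734e-03, -3.34044933e-05]), 'position': array([0.24660449, 0.5739436 , 0.23071884]), 'tool_rot': array([3.14150667e+00, 1.12801619e-03, 1.16505349e+00]), 'force': array([-0.19397817, -0.41475535, -0.19408896]), 'moment': array([ 0.04033638, -0.00406167, -0.01553219]), 'grip_width': 0.08495604435335266}
scene {'fov_y': 52.41304395937521, 'cx': 325.45569815596144, 'cy': 241.65596862181388, 'D': array([-0.09259204,  0.        ,  0.        ,  0.        ,  0.        ]), 'R': array([[-0.71107297,  0.70310499,  0.00431373],
       [ 0.59509617,  0.60508506, -0.52889755],
       [-0.37448068, -0.37351767, -0.84867472]]), 't': array([ 0.40567397, -0.23170633,  1.47351677])}
top {'fov_y': 53.654917486986186, 'cx': 318.3675882423645, 'cy': 236.08965772821114, 'D': array([0.01035058, 0.        , 0.        , 0.        , 0.        ]), 'R': array([[ 0.01246756, -0.9998112 ,  0.01490369],
       [-0.99173433, -0.01426761, -0.12751259],
       [ 0.12770115, -0.01319073, -0.99172497]]), 't': array([-0.0659002 ,  0.50378909,  1.15958246])}
<Robot object at 0x7fdace1c7a10> ['IKError', 'grasp_offset']
```

View pics/scene0.png

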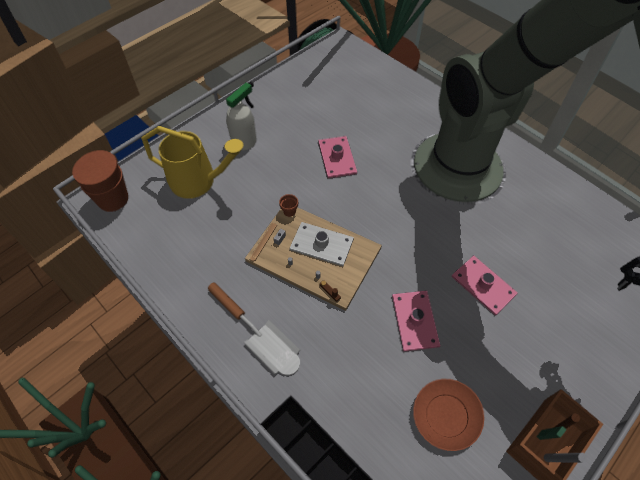

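View pics/top0.png

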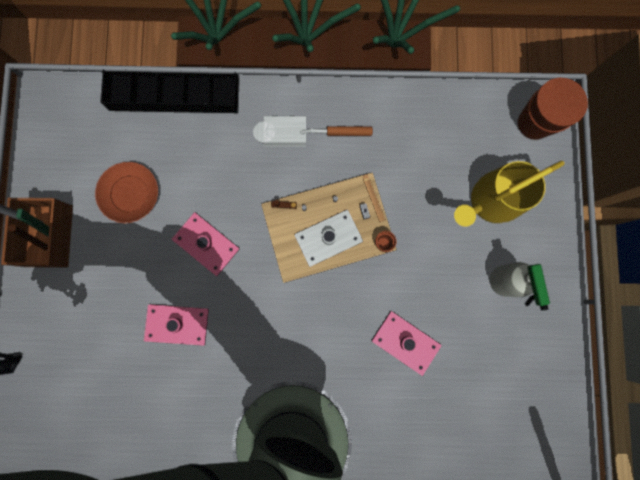

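The true foot is the silver one on the board, at top (328,236) and scene (322,240). The pink plates at top (206,242), (176,324) and (407,343) are look-alikes, so I'll leave them alone. Next I'll measure and check this in close crops.

```bash
cat > h.py <<'E'
from workcell import status, grab_frame, calibration, job, regions_of, mark_of, bot
import cv2, numpy as np
from scipy.optimize import least_squares
def cam(n):
    c=calibration(n); f=240/np.tan(np.radians(c['fov_y']/2))
    return np.array([[f,0,c['cx']],[0,f,c['cy']],[0,0,1]]),c['D'],c['R'],c['t']
CAM={n:cam(n) for n in("scene","top")}
def proj(n,X):
    K,D,R,t=CAM[n]; return cv2.projectPoints(np.atleast_2d(np.asarray(X,float)),cv2.Rodrigues(R)[0],t,K,D)[0][:,0]
def onplane(n,xy,z):
    K,D,R,t=CAM[n]; u=cv2.undistortPoints(np.array([[xy]],float),K,D)[0,0]
    d=R.T@np.array([u[0],u[1],1]); c=-R.T@t; return c+d*(z-c[2])/d[2]
def W(p,L):  # p=(x,y,yaw) planar pose at z offset 0
    L=np.atleast_2d(L); c,s=np.cos(p[2]),np.sin(p[2])
    return np.c_[p[0]+c*L[:,0]-s*L[:,1],p[1]+s*L[:,0]+c*L[:,1],L[:,2]]
def crop(n,im,x,y,w,h,s,fn):
    cv2.imwrite(fn,cv2.resize(im[y:y+h,x:x+w],None,fx=s,fy=s,interpolation=cv2.INTER_CUBIC)[:,:,::-1])
E
python3 - <<'E'
from h import *
for n,b in(("scene",(235,185,160,130)),("top",(250,160,160,130))):
    im=grab_frame(n); crop(n,im,*b,5,f"pics/{n}_c1.png")
    for t in("jig","dowel_a","end_stop","foot","foot_corner_a","foot_end","button_pivot","button_peg","marker","pot"):
        r=mark_of(n,t)
        print(n,t,[(np.round(d['xy'],1).tolist(),round(d['p'],2)) for d in r[:5]])
print(status.observe()['clock'])
E
```

```text
scene jig [([306.5, 255.6], 0.83)]
scene dowel_a [([315.0, 278.2], 0.35)]
scene end_stop [([280.5, 240.4], 0.53), ([249.0, 327.1], 0.15)]
scene foot [([324.1, 245.3], 0.9), ([335.2, 159.0], 0.73), ([416.8, 318.2], 0.71), ([483.4, 285.5], 0.66)]
scene foot_corner_a [([317.7, 140.9], 0.97), ([290.9, 247.1], 0.9), ([405.3, 352.2], 0.77), ([453.8, 274.8], 0.77), ([389.7, 294.8], 0.75)]
scene foot_end [([409.9, 290.7], 0.96), ([332.0, 137.3], 0.92), ([460.9, 265.3], 0.87), ([296.7, 232.5], 0.71)]
scene button_pivot [([326.1, 283.5], 0.95)]
scene button_peg [([334.0, 293.0], 0.64)]
scene marker [([263.3, 242.9], 0.56)]
scene pot [([288.1, 210.7], 0.6), ([317.0, 277.6], 0.33)]
top jig [([333.5, 224.1], 0.8)]
top dowel_a [([333.8, 200.3], 0.38), ([306.0, 206.5], 0.36)]
top end_stop [([335.2, 223.5], 0.61), ([359.9, 213.5], 0.56)]
top foot [([404.3, 345.2], 0.86), ([176.6, 325.4], 0.8), ([205.0, 245.7], 0.62), ([325.6, 238.9], 0.6)]
top foot_corner_a [([237.6, 247.2], 0.96), ([149.2, 306.4], 0.92), ([209.3, 306.3], 0.83), ([297.6, 235.0], 0.82), ([389.6, 315.1], 0.82)]
top foot_end [([203.8, 326.3], 0.76), ([230.5, 258.3], 0.72), ([353.4, 225.1], 0.69), ([428.3, 359.4], 0.69)]
top button_pivot [([292.2, 203.1], 0.95), ([335.5, 199.8], 0.47)]
top button_peg [([277.8, 202.4], 0.47)]
top marker [([372.5, 198.9], 0.72)]
top pot [([388.3, 241.7], 0.54)]
1.2
```

View pics/scene_c1.png

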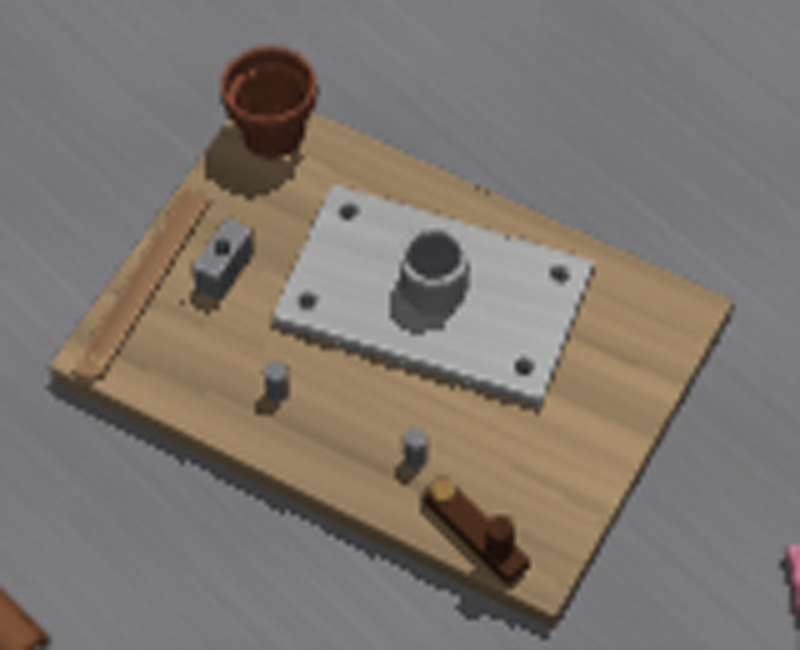

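View pics/top_c1.png

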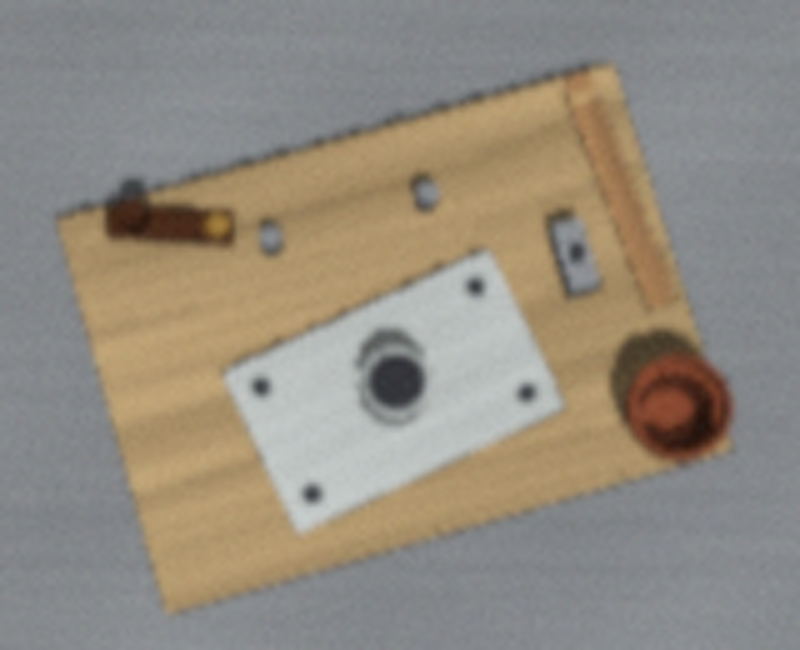

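```bash
cat > m1.py <<'E'
from h import *
off={"scene":(235,185),"top":(250,160)}
pix=lambda n,p:(np.array(p)+.5)/5-.5+off[n]
B=[("top",(58,215),(-.165,.095)),("top",(613,65),(.135,.095)),("top",(170,612),(-.165,-.115)),("top",(733,450),(.135,-.115)),
("scene",(52,366),(.135,.095)),("scene",(555,617),(-.165,.095)),("scene",(733,303),(-.165,-.115))]
F=[("top",(222,373),(-.075,.045)),("top",(488,250),(.075,.045)),("top",(565,408),(.075,-.045)),("top",(300,533),(-.075,-.045)),
("scene",(274,319),(.075,.045)),("scene",(541,399),(-.075,.045)),("scene",(595,263),(-.075,-.045)),("scene",(332,186),(.075,-.045))]
def fit(L,z,p0):
    def r(p,LL=L): return np.concatenate([proj(n,W(p,[*l,z]))[0]-pix(n,q) for n,q,l in LL])
    s=least_squares(r,p0); print(np.round(s.x,4),np.round(s.fun.reshape(-1,2),1).tolist())
    for cn in("top","scene"):
        LL=[l for l in L if l[0]==cn]; print(' ',cn,np.round(least_squares(lambda p:r(p,LL),s.x).x,4))
    return s.x
if __name__=="__main__":
    J=fit(B,.018,[.5,0,-1.3]); f=fit(F,.028,[.5,0,-1.3])
    d=f-J; c,s=np.cos(J[2]),np.sin(J[2]); print("foot in jig mm",1e3*(c*d[0]+s*d[1]),1e3*(-s*d[0]+c*d[1]),"yaw",d[2])
    for cn in("top","scene"):
        print(cn,"pivot",proj(cn,W(J,[-.086,.066,.030])),[ (a,proj(cn,W(J,[-.086+.042*np.cos(2.7925+a),.066+.042*np.sin(2.7925+a),.042]))[0].round(1)) for a in(0,.1,.2,.3)], "dow",proj(cn,W(J,[[-.062,.051,.042],[.02,.051,.042]])).round(1).tolist())
E
python3 m1.py
```

```text
[ 0.5463 -0.0957 -1.2792] [[-0.6, 0.4], [0.4, -0.6], [-1.1, 0.2], [0.2, -0.1], [-0.9, -0.4], [-0.2, -0.0], [0.3, -0.6]]
  top [ 0.5462 -0.0964 -1.2793]
  scene [ 0.5464 -0.0946 -1.2796]
[ 0.5022 -0.0841 -1.1147] [[-0.3, -0.2], [-0.0, -0.5], [0.1, -0.4], [-0.7, 0.1], [-0.4, -0.5], [0.3, -0.0], [0.0, -0.6], [0.1, -0.6]]
  top [ 0.5016 -0.0846 -1.1153]
  scene [ 0.5031 -0.0832 -1.1138]
foot in jig mm -23.859511139921384 -38.86516596887553 yaw 0.16446120260969055
top pivot [[293.23843775 204.5535643 ]] [(0, array([276.4, 202.4])), (0.1, array([276.3, 204.1])), (0.2, array([276.4, 205.7])), (0.3, array([276.7, 207.3]))] dow [[303.9, 206.7], [335.2, 198.0]]
scene pivot [[323.05262906 282.88085676]] [(0, array([334.3, 292.1])), (0.1, array([335.5, 291. ])), (0.2, array([336.6, 289.8])), (0.3, array([337.5, 288.6]))] dow [[317.6, 272.0], [289.6, 258.4]]
```

The crop confirms it: the silver foot lies on the board with its socket at scene (322,240). The jig is at (0.546,-0.096) with yaw -1.279. In the jig frame the foot is at (-24,-39) mm with yaw +0.164, and the button is at about 0.1 rad. I'll move above the foot.

Call:
carry_out(
  deltas=[1,-2.5,2.5,0,0,1,-2.5,2.5,0,0,1,-2.5,2.5,0,0,1,-2.5,2.5,0,0,1,-2.5,2.5,0,0,1,-2.5,2.5,0,0,1,-2.5,2.5,0,0,1,-2.5,2.5,0,0,1,-2.5,2.5,0,0,1,-2.5,2.5,0,0,1,-2.5,2.5,0,0,1,-2.5,2.5,0,0,1,-2.5,2.5,0,0,1,-2.5,2.5,0,0,1,-2.5,2.5,0,0,1,-2.5,2.5,0,0,1,-2.5,2.5,0,0,1,-2.5,2.5,0,0,1,-2.5,2.5,0,0,1,-2.5,2.5,0,0],
  newtons=20,
)

```text
clock: 2.87
position: [0.5091, -0.0843, 0.2315]
tool_rot: [3.141, -0.0, 1.165]
force: [0.4, 0.5, 0.1]
grip_width: 0.0852
```

Call:
carry_out(
  deltas=[1,0,0,0,7,1,0,0,0,7,1,0,0,0,7,1,0,0,0,7,1,0,0,0,7,1,0,0,0,7,1,0,0,0,7,1,0,0,0,7,1,0,0,0,7,1,0,0,0,7,1,0,0,0,7,1,0,0,0,7,1,0,0,0,7,1,0,0,0,7,1,0,0,0,7,1,0,0,0,7,1,0,0,0,7,1,0,0,0,7,1,0,0,0,4.5,1,0,0,0,0],
)

```text
clock: 4.53
position: [0.5088, -0.0824, 0.2312]
tool_rot: [3.141, -0.0, -1.116]
force: [1.4, 0.2, 0.1]
grip_width: 0.0854
```

```bash
cat >> h.py <<'E'
JIG=np.array([.5463,-.0957,-1.2792])
def tojig(p): 
    d=np.asarray(p)[:2]-JIG[:2]; c,s=np.cos(JIG[2]),np.sin(JIG[2]); return np.array([c*d[0]+s*d[1],-s*d[0]+c*d[1]])
def st():
    s=status.observe(); y=s['tool_rot'][2]; f=s['force']; c,sn=np.cos(JIG[2]),np.sin(JIG[2])
    print("t %.2f pos %s rot %s jig mm %s yawrel %.4f  fjig x %.2f y %.2f z %.2f mz %.3f w %.4f"%(s['clock'],np.round(s['position'],4),np.round(s['tool_rot'],4),np.round(1e3*tojig(s['position']),2),y-JIG[2],c*f[0]+sn*f[1],-sn*f[0]+c*f[1],f[2],s['moment'][2],s['grip_width']))
    return s
def need(tgt,yaw): # shift in cm in current tool axes, then turn deg
    s=status.observe(); y=s['tool_rot'][2]; d=np.asarray(tgt)-s['position']
    print("need cm",np.round(100*np.array([np.cos(y)*d[0]+np.sin(y)*d[1],np.sin(y)*d[0]-np.cos(y)*d[1],-d[2]]),3),"turn",np.round(np.degrees(-((yaw-y+np.pi)%(2*np.pi)-np.pi)),2))
E
python3 - <<'E'
from h import *
s=st(); print(s['qpos'].round(2)); need([.5022,-.0841,.030],-1.1147); print(bot.grasp_offset)
E
```

```text
t 4.53 pos [ 0.5088 -0.0824  0.2312] rot [ 3.1413e+00 -2.0000e-04 -1.1165e+00] jig mm [-23.57 -32.1 ] yawrel 0.1627  fjig x 0.18 y 1.40 z 0.06 mz -0.018 w 0.0854
[-0.54  0.46  0.8   1.91 -0.4   0.94 -0.66]
need cm [-0.132  0.667 20.123] turn -0.1
0.0187
```

Call:
carry_out(
  deltas=[1,-0.13,0.67,0,0,1,0,0,2.5,0,1,0,0,2.5,0,1,0,0,2.5,0,1,0,0,2.5,0,1,0,0,2.5,0,1,0,0,2.5,0,1,0,0,0,0,1,0,0,0,0],
)

```text
clock: 5.28
position: [0.5014, -0.0848, 0.0814]
tool_rot: [3.14, 0.001, -1.111]
force: [0.2, -0.9, 0.8]
grip_width: 0.0859
```

```bash
python3 - <<'E'
from h import *
s=st(); need([.5022,-.0841,.030],-1.1147)
a=grab_frame("scene")[185:315,235:395]; b=grab_frame("top")[160:290,250:410]
im=np.hstack([a,b]); cv2.imwrite("pics/above.png",cv2.resize(im,None,fx=2.5,fy=2.5,interpolation=cv2.INTER_CUBIC)[:,:,::-1])
E
```

```text
t 5.28 pos [ 0.5014 -0.0848  0.0814] rot [ 3.1402e+00  8.0000e-04 -1.1114e+00] jig mm [-23.37 -39.85] yawrel 0.1678  fjig x 0.89 y -0.08 z 0.83 mz -0.048 w 0.0859
need cm [-0.026 -0.101  5.136] turn 0.19
```

View pics/above.png

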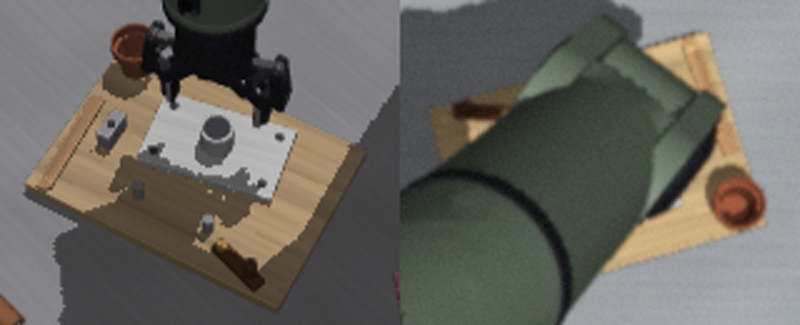

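The picture shows the fingers straddling the socket, with the pot well clear. I'll descend and close gently.

Call:
carry_out(
  deltas=[1,0,0,1.0,0,1,0,0,1.0,0,1,0,0,1.0,0,1,0,0,1.0,0,1,0,0,0.5,0,1,0,0,0.4,0,1,0,0,0,0,1,0,0,0,0],
)

```text
clock: 6.05
position: [0.5021, -0.0845, 0.0322]
tool_rot: [3.141, 0.0, -1.113]
force: [0.1, -0.4, 0.1]
grip_width: 0.0854
```

Call:
carry_out(
  deltas=[0.3,0,0,0,0,0.2,0,0,0,0,0.1,0,0,0,0,0,0,0,0,0,-0.1,0,0,0,0,-0.2,0,0,0,0,-0.2,0,0,0,0,-0.2,0,0,0,0],
  newtons=20,
)

```text
clock: 6.72
position: [0.5022, -0.0842, 0.0325]
tool_rot: [-3.141, 0.0, -1.113]
force: [-0.4, 1.2, 5.9]
grip_width: 0.0351
```

```bash
python3 - <<'E'
from h import *
s=st()
a=grab_frame("scene")[185:315,235:395]
crop("scene",grab_frame("scene"),235,185,160,130,5,"pics/grasp.png")
E
```

```text
t 6.72 pos [ 0.5022 -0.0842  0.0325] rot [-3.1413e+00  2.0000e-04 -1.1126e+00] jig mm [-23.67 -38.95] yawrel 0.1666  fjig x -1.26 y -0.07 z 5.88 mz -0.052 w 0.0351
```

View pics/grasp.png

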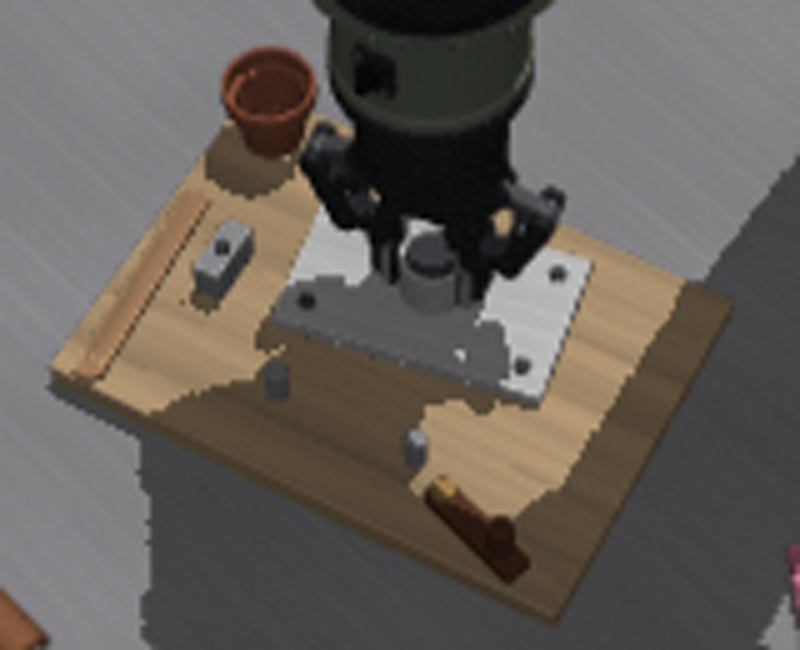

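Gripped at 35 mm with the pads touching both sides. I'll ease the downward load and square the foot to the jig.

Call:
carry_out(
  deltas=[-0.3,0,0,-0.1,0,-0.3,0,0,0,0,-0.3,0,0,0,1,-0.3,0,0,0,1,-0.3,0,0,0,1,-0.3,0,0,0,1,-0.3,0,0,0,1,-0.3,0,0,0,1,-0.3,0,0,0,1,-0.3,0,0,0,1,-0.3,0,0,0,1,-0.3,0,0,0,0.5,-0.3,0,0,0,0,-0.3,0,0,0,0],
)

```text
clock: 7.98
position: [0.5021, -0.0843, 0.0333]
tool_rot: [3.142, -0.0, -1.278]
force: [-0.2, -0.3, -3.1]
grip_width: 0.0357
```

```bash
python3 - <<'E'
from h import *
s=st()
crop("scene",grab_frame("scene"),235,185,160,130,5,"pics/turned.png")
E
```

```text
t 7.98 pos [ 0.5021 -0.0843  0.0333] rot [ 3.1415 -0.     -1.2783] jig mm [-23.58 -39.04] yawrel 0.0009  fjig x 0.19 y -0.27 z -3.10 mz -0.038 w 0.0357
```

View pics/turned.png

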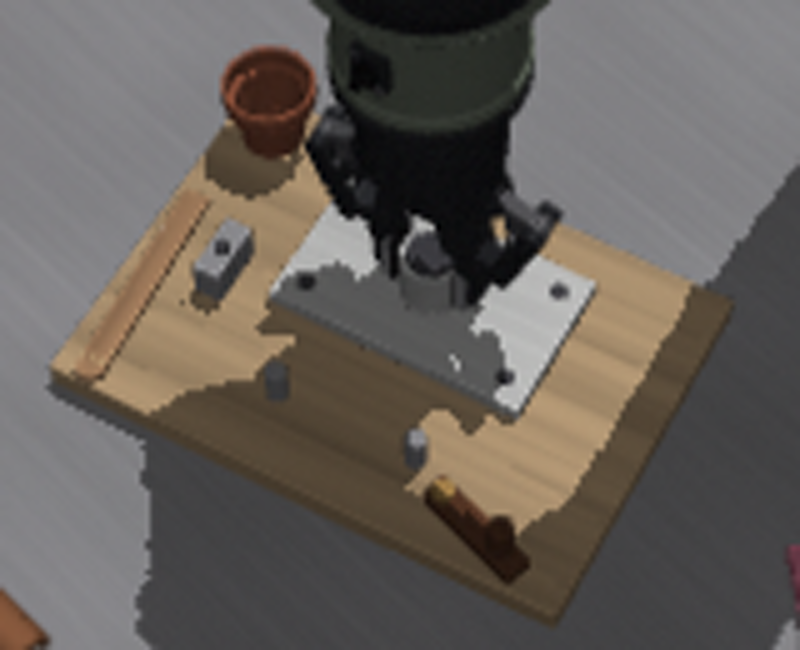

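The foot turned with the tool, and its edge is now parallel to the dowel line. I'll slide it sideways: -tool y is +jig y.

Call:
carry_out(
  deltas=[-0.3,0,-0.15,0.05,0,-0.3,0,-0.15,0,0,-0.3,0,-0.15,0,0,-0.3,0,-0.15,0,0,-0.3,0,-0.15,0,0,-0.3,0,-0.15,0,0,-0.3,0,-0.15,0,0,-0.3,0,-0.15,0,0,-0.3,0,-0.15,0,0,-0.3,0,-0.15,0,0,-0.3,0,-0.15,0,0,-0.3,0,-0.15,0,0,-0.3,0,-0.15,0,0,-0.3,0,-0.15,0,0,-0.3,0,-0.15,0,0,-0.3,0,-0.15,0,0,-0.3,0,-0.15,0,0,-0.3,0,-0.15,0,0,-0.3,0,-0.15,0,0,-0.3,0,-0.15,0,0],
)

```text
clock: 9.7
position: [0.531, -0.0757, 0.0328]
tool_rot: [-3.142, -0.0, -1.278]
force: [0.4, 0.2, -3.3]
grip_width: 0.0351
```

```bash
python3 - <<'E'
from h import *
s=st()
crop("scene",grab_frame("scene"),235,185,160,130,5,"pics/slid.png")
E
```

```text
t 9.70 pos [ 0.531  -0.0757  0.0328] rot [-3.1416 -0.     -1.2785] jig mm [-23.58  -8.86] yawrel 0.0007  fjig x -0.08 y 0.40 z -3.33 mz -0.011 w 0.0351
```

View pics/slid.png

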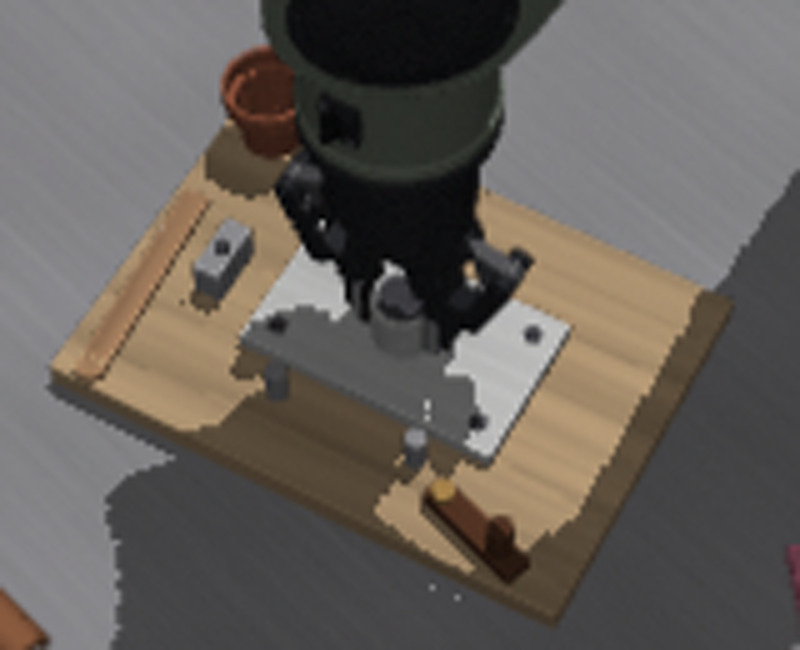

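Wrist fz of -3.3 N suggests the foot is being half carried. I'll set it down by about 1 mm, then creep toward the dowels.

Call:
carry_out(
  deltas=[-0.3,0,0,0.05,0,-0.3,0,0,0.05,0,-0.3,0,-0.1,0,0,-0.3,0,-0.1,0,0,-0.3,0,-0.1,0,0,-0.3,0,-0.1,0,0,-0.3,0,-0.05,0,0],
)

```text
clock: 10.33
position: [0.5331, -0.0753, 0.0323]
tool_rot: [3.139, 0.001, -1.28]
force: [-18.6, -2.9, 24.6]
grip_width: 0.0353
```

```bash
python3 - <<'E'
from h import *
s=st()
E
```

```text
t 10.33 pos [ 0.5331 -0.0753  0.0323] rot [ 3.1387e+00  1.2000e-03 -1.2797e+00] jig mm [-23.37  -6.78] yawrel -0.0005  fjig x -2.62 y -18.64 z 24.59 mz 0.075 w 0.0353
```

Fz of +25 N means I pressed it down too hard, so most of the side force is board drag. I'll back off sideways first, then relieve z.

Call:
carry_out(
  deltas=[-0.3,0,0.1,0,0,-0.3,0,0.1,0,0,-0.3,0,0.05,-0.02,0,-0.3,0,0,-0.03,0,-0.3,0,0,0,0],
)

```text
clock: 10.75
position: [0.533, -0.0753, 0.0324]
tool_rot: [-3.141, -0.0, -1.279]
force: [1.6, -0.6, -0.2]
grip_width: 0.0356
```

```bash
python3 - <<'E'
from h import *
s=st()
E
```

```text
t 10.75 pos [ 0.533  -0.0753  0.0324] rot [-3.1413e+00 -2.0000e-04 -1.2787e+00] jig mm [-23.42  -6.9 ] yawrel 0.0005  fjig x 1.00 y 1.35 z -0.16 mz -0.096 w 0.0356
```

Call:
carry_out(
  deltas=[-0.3,0,-0.05,0,0,-0.3,0,-0.05,0,0,-0.3,0,-0.05,0,0,-0.3,0,-0.05,0,0],
)

```text
clock: 11.08
position: [0.5335, -0.0751, 0.0323]
tool_rot: [3.14, 0.0, -1.279]
force: [-9.2, -2.5, 10.9]
grip_width: 0.0356
```

```bash
python3 - <<'E'
from h import *
s=st()
E
```

```text
t 11.08 pos [ 0.5335 -0.0751  0.0323] rot [ 3.1396e+00  5.0000e-04 -1.2792e+00] jig mm [-23.38  -6.39] yawrel 0.0000  fjig x -0.24 y -9.52 z 10.94 mz 0.049 w 0.0356
```

```bash
python3 - <<'E'
from h import *
im=grab_frame("scene"); crop("scene",im,260,220,90,70,8,"pics/creep.png")
s=st()
E
```

```text
t 11.13 pos [ 0.5336 -0.075   0.0323] rot [ 3.1398e+00  5.0000e-04 -1.2791e+00] jig mm [-23.43  -6.2 ] yawrel 0.0001  fjig x -0.10 y -8.66 z 9.89 mz 0.056 w 0.0354
```

View pics/creep.png

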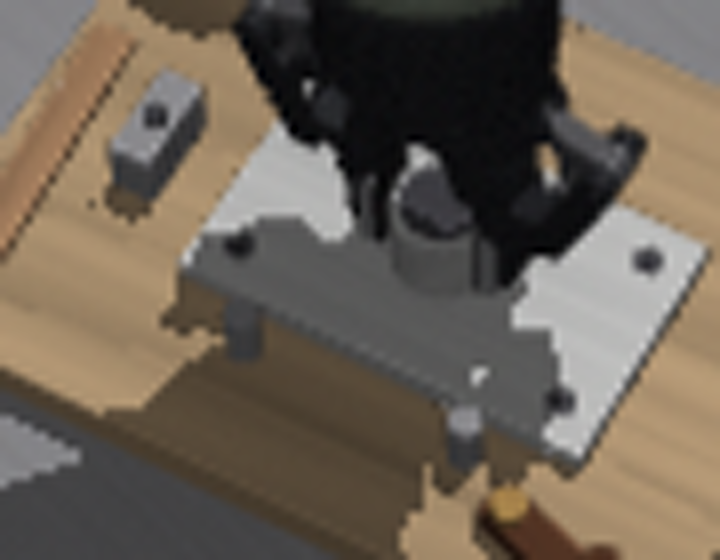

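```bash
python3 - <<'E'
from h import *
im=grab_frame("scene")
big=cv2.resize(im[220:290,260:350],None,fx=8,fy=8,interpolation=cv2.INTER_CUBIC)[:,:,::-1].copy()
P=lambda L:((proj("scene",W(JIG,L))-[260,220]+.5)*8-.5).astype(np.int32)
for y,c in((-.0063,(0,0,255)),(0,(0,255,0))):
    cv2.polylines(big,[P([[-.0237+a,y+b,.028] for a,b in((-.075,.045),(.075,.045),(.075,-.045),(-.075,-.045))])],True,c,1)
t=np.linspace(0,6.28,24)
for x in(-.062,.02):
  for z in(.018,.042): cv2.polylines(big,[P([[x+.006*np.cos(a),.051+.006*np.sin(a),z] for a in t])],True,(255,0,255),1)
cv2.imwrite("pics/ov.png",big)
E
```

```text
(no output)
```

View pics/ov.png

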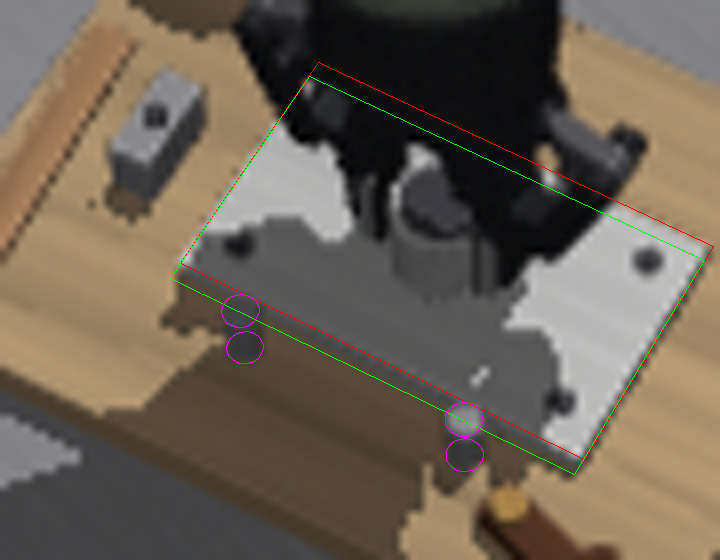

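The overlay shows the plate edge still about 5–6 mm short of the dowels. The load is drag, made worse because pushing outward couples the arm downward. I'll take up the foot's weight a little, as in the earlier free slide, and creep again.

Call:
carry_out(
  deltas=[-0.3,0,0.1,-0.02,0,-0.3,0,0,-0.03,0,-0.3,0,0,0,0,-0.3,0,0,0,0],
)

```text
clock: 11.52
position: [0.5337, -0.0747, 0.0327]
tool_rot: [3.141, 0.0, -1.278]
force: [0.4, 0.1, -3.2]
grip_width: 0.0353
```

```bash
python3 - <<'E'
from h import *
s=st()
E
```

```text
t 11.52 pos [ 0.5337 -0.0747  0.0327] rot [ 3.1414e+00  1.0000e-04 -1.2782e+00] jig mm [-23.74  -5.98] yawrel 0.0010  fjig x 0.05 y 0.38 z -3.16 mz 0.037 w 0.0353
```

Call:
carry_out(
  deltas=[-0.3,0,-0.05,0,0,-0.3,0,-0.05,0,0,-0.3,0,-0.05,0,0,-0.3,0,-0.05,0,0],
)

```text
clock: 11.85
position: [0.5357, -0.0742, 0.0328]
tool_rot: [3.142, -0.0, -1.278]
force: [-0.8, 0.1, -3.4]
grip_width: 0.0351
```

```bash
python3 - <<'E'
from h import *
s=st()
E
```

```text
t 11.85 pos [ 0.5357 -0.0742  0.0328] rot [ 3.1416 -0.     -1.2785] jig mm [-23.59  -3.94] yawrel 0.0007  fjig x -0.30 y -0.76 z -3.42 mz -0.010 w 0.0351
```

Free again, with drag under 1 N. I'll continue in small steps and watch fy.

Call:
carry_out(
  deltas=[-0.3,0,-0.05,0,0,-0.3,0,-0.05,0,0,-0.3,0,-0.05,0,0],
)

```text
clock: 12.1
position: [0.5372, -0.0738, 0.0328]
tool_rot: [-3.142, -0.0, -1.279]
force: [0.3, 0.1, -2.4]
grip_width: 0.0352
```

Call:
carry_out(
  deltas=[-0.3,0,-0.03,0,0,-0.3,0,-0.03,0,0],
)

```text
clock: 12.27
position: [0.5377, -0.0736, 0.0328]
tool_rot: [3.142, 0.0, -1.278]
force: [0.3, 0.2, -3.2]
grip_width: 0.0354
```

```bash
python3 - <<'E'
from h import *
s=st()
E
```

```text
t 12.27 pos [ 0.5377 -0.0736  0.0328] rot [ 3.1415  0.     -1.2785] jig mm [-23.62  -1.92] yawrel 0.0007  fjig x -0.12 y 0.35 z -3.17 mz -0.035 w 0.0354
```

Call:
carry_out(
  deltas=[-0.3,0,-0.03,0,0,-0.3,0,-0.03,0,0,-0.3,0,-0.03,0,0],
)

```text
clock: 12.52
position: [0.5385, -0.0734, 0.0328]
tool_rot: [3.142, -0.0, -1.279]
force: [-1.0, -0.1, -2.9]
grip_width: 0.0356
```

Call:
carry_out(
  deltas=[-0.3,0,-0.03,0,0,-0.3,0,-0.03,0,0,-0.3,0,-0.03,0,0],
)

```text
clock: 12.77
position: [0.5395, -0.0731, 0.0328]
tool_rot: [-3.142, -0.0, -1.279]
force: [0.1, 0.8, -3.7]
grip_width: 0.0352
```

```bash
python3 - <<'E'
from h import *
s=st()
E
```

```text
t 12.77 pos [ 0.5395 -0.0731  0.0328] rot [-3.1416 -0.     -1.2785] jig mm [-23.59  -0.07] yawrel 0.0007  fjig x -0.73 y 0.29 z -3.72 mz -0.016 w 0.0352
```

Call:
carry_out(
  deltas=[-0.3,0,-0.03,0,0,-0.3,0,-0.03,0,0],
)

```text
clock: 12.93
position: [0.5397, -0.0731, 0.0328]
tool_rot: [3.141, 0.0, -1.279]
force: [-3.0, -1.9, -2.2]
grip_width: 0.0351
```

Call:
carry_out(
  deltas=[-0.3,0,-0.03,0,0,-0.3,0,-0.03,0,0],
)

```text
clock: 13.1
position: [0.5399, -0.0732, 0.0327]
tool_rot: [3.14, 0.0, -1.279]
force: [-6.6, -2.9, -0.2]
grip_width: 0.0352
```

```bash
python3 - <<'E'
from h import *
s=st()
E
```

```text
t 13.10 pos [ 0.5399 -0.0732  0.0327] rot [ 3.1404e+00  1.0000e-04 -1.2787e+00] jig mm [-23.44   0.31] yawrel 0.0005  fjig x 0.87 y -7.11 z -0.18 mz 0.245 w 0.0352
```

Contact: fy is -7 N with mz 0.25, so nearly all of it is on dowel_a. I'll turn the foot slightly counter-clockwise (negative tool turn) to bring dowel_b in.

Call:
carry_out(
  deltas=[-0.3,0,0,0,-0.3,-0.3,0,0,0,-0.3,-0.3,0,0,0,0],
)

```text
clock: 13.35
position: [0.54, -0.0733, 0.0328]
tool_rot: [3.141, -0.0, -1.268]
force: [-4.1, -2.6, -0.7]
grip_width: 0.0353
```

```bash
python3 - <<'E'
from h import *
s=st()
E
```

```text
t 13.35 pos [ 0.54   -0.0733  0.0328] rot [ 3.1408e+00 -1.0000e-04 -1.2684e+00] jig mm [-23.28   0.44] yawrel 0.0108  fjig x 1.32 y -4.69 z -0.72 mz -0.057 w 0.0353
```

The load is now shared at roughly 2 N and 3 N. I'll press a little more and hold.

Call:
carry_out(
  deltas=[-0.3,0,-0.03,0,0,-0.3,0,-0.03,0,0,-0.3,0,0,0,0,-0.3,0,0,0,0],
)

```text
clock: 13.68
position: [0.5401, -0.0732, 0.0327]
tool_rot: [3.14, 0.0, -1.269]
force: [-7.2, -3.8, 0.9]
grip_width: 0.0351
```

```bash
python3 - <<'E'
from h import *
s=st()
E
```

```text
t 13.68 pos [ 0.5401 -0.0732  0.0327] rot [ 3.1399e+00  2.0000e-04 -1.2689e+00] jig mm [-23.31   0.5 ] yawrel 0.0103  fjig x 1.54 y -7.94 z 0.88 mz -0.085 w 0.0351
```

Step 1 is held at about 3.4 N and 4.5 N. I'll ease the side load and slide along the dowels toward the stop (+tool x).

Call:
carry_out(
  deltas=[-0.3,0,0.03,-0.01,0,-0.3,0.05,0.01,0,0,-0.3,0.1,0,0,0,-0.3,0.1,0,0,0,-0.3,0.1,0,0,0,-0.3,0.1,0,0,0],
)

```text
clock: 14.18
position: [0.5408, -0.076, 0.0325]
tool_rot: [3.139, 0.003, -1.267]
force: [-8.8, 4.5, 1.1]
grip_width: 0.0354
```

```bash
python3 - <<'E'
from h import *
s=st()
E
```

```text
t 14.18 pos [ 0.5408 -0.076   0.0325] rot [ 3.1394e+00  2.6000e-03 -1.2675e+00] jig mm [-20.43   0.35] yawrel 0.0117  fjig x -6.86 y -7.10 z 1.10 mz 0.054 w 0.0354
```

Call:
carry_out(
  deltas=[-0.3,0,0.05,-0.02,0,-0.3,0,0,0,0,-0.3,0.05,0,0,0,-0.3,0.1,0,0,0,-0.3,0.1,0,0,0,-0.3,0.1,0,0,0],
)

```text
clock: 14.68
position: [0.5423, -0.0805, 0.033]
tool_rot: [3.141, 0.0, -1.268]
force: [-5.8, 1.7, -3.0]
grip_width: 0.0354
```

```bash
python3 - <<'E'
from h import *
s=st()
E
```

```text
t 14.68 pos [ 0.5423 -0.0805  0.033 ] rot [ 3.1409e+00  5.0000e-04 -1.2681e+00] jig mm [-15.73   0.53] yawrel 0.0111  fjig x -3.28 y -5.02 z -2.97 mz 0.014 w 0.0354
```

Call:
carry_out(
  deltas=[-0.3,0.1,0.01,0,0,-0.3,0.1,0,0,0,-0.3,0.1,0,0,0,-0.3,0.1,0,0,0,-0.3,0.1,0,0,0],
)

```text
clock: 15.1
position: [0.5438, -0.0853, 0.033]
tool_rot: [3.141, 0.0, -1.268]
force: [-5.0, 1.8, -2.6]
grip_width: 0.0355
```

```bash
python3 - <<'E'
from h import *
s=st()
E
```

```text
t 15.10 pos [ 0.5438 -0.0853  0.033 ] rot [ 3.1412e+00  3.0000e-04 -1.2680e+00] jig mm [-10.66   0.6 ] yawrel 0.0112  fjig x -3.20 y -4.23 z -2.57 mz -0.030 w 0.0355
```

Call:
carry_out(
  deltas=[-0.3,0.1,0,0,0,-0.3,0.1,0,0,0,-0.3,0.1,0,0,0,-0.3,0.05,0,0,0],
)

```text
clock: 15.43
position: [0.5449, -0.0888, 0.033]
tool_rot: [3.141, 0.0, -1.268]
force: [-5.6, 2.3, -3.7]
grip_width: 0.0354
```

```bash
python3 - <<'E'
from h import *
s=st()
E
```

```text
t 15.43 pos [ 0.5449 -0.0888  0.033 ] rot [ 3.1412e+00  2.0000e-04 -1.2681e+00] jig mm [-7.04  0.63] yawrel 0.0111  fjig x -3.76 y -4.70 z -3.72 mz 0.004 w 0.0354
```

Call:
carry_out(
  deltas=[-0.3,0.05,0,0,0,-0.3,0.05,0,0,0,-0.3,0.05,0,0,0,-0.3,0.05,0,0,0,-0.3,0.05,0,0,0],
)

```text
clock: 15.85
position: [0.5456, -0.091, 0.033]
tool_rot: [3.141, 0.0, -1.268]
force: [-6.6, 1.1, -3.0]
grip_width: 0.0355
```

Call:
carry_out(
  deltas=[-0.3,0.04,0,0,0,-0.3,0.04,0,0,0,-0.3,0.04,0,0,0],
)

```text
clock: 16.1
position: [0.5459, -0.0922, 0.033]
tool_rot: [3.141, 0.0, -1.268]
force: [-5.6, 0.6, -4.0]
grip_width: 0.0355
```

Call:
carry_out(
  deltas=[-0.3,0.04,0,0,0,-0.3,0.04,0,0,0],
)

```text
clock: 16.27
position: [0.5461, -0.0929, 0.033]
tool_rot: [3.141, 0.0, -1.268]
force: [-5.0, 1.2, -3.4]
grip_width: 0.0353
```

```bash
python3 - <<'E'
from h import *
s=st()
E
```

```text
t 16.27 pos [ 0.5461 -0.0929  0.033 ] rot [ 3.1411e+00  3.0000e-04 -1.2679e+00] jig mm [-2.69  0.65] yawrel 0.0113  fjig x -2.55 y -4.45 z -3.37 mz 0.015 w 0.0353
```

Call:
carry_out(
  deltas=[-0.3,0.04,0,0,0,-0.3,0.04,0,0,0],
)

```text
clock: 16.43
position: [0.5464, -0.0937, 0.033]
tool_rot: [3.141, 0.0, -1.268]
force: [-5.1, 2.8, -3.9]
grip_width: 0.0351
```

Call:
carry_out(
  deltas=[-0.3,0.04,0,0,0,-0.3,0.04,0,0,0],
)

```text
clock: 16.6
position: [0.5466, -0.0944, 0.033]
tool_rot: [3.141, 0.0, -1.268]
force: [-5.1, 4.9, -1.6]
grip_width: 0.0352
```

Call:
carry_out(
  deltas=[-0.3,0.03,0,0,0,-0.3,0.03,0,0,0],
)

```text
clock: 16.77
position: [0.5466, -0.0944, 0.033]
tool_rot: [3.141, 0.001, -1.268]
force: [-6.8, 6.6, 0.2]
grip_width: 0.0354
```

```bash
python3 - <<'E'
from h import *
s=st()
E
```

```text
t 16.77 pos [ 0.5466 -0.0944  0.033 ] rot [ 3.1408e+00  1.4000e-03 -1.2677e+00] jig mm [-1.14  0.68] yawrel 0.0115  fjig x -8.29 y -4.60 z 0.23 mz -0.025 w 0.0354
```

Contact with the stop at about 5 N net. I'll press a bit firmer and hold.

Call:
carry_out(
  deltas=[-0.3,0.03,0,0,0,-0.3,0.02,0,0,0,-0.3,0,0,0,0,-0.3,0,0,0,0],
)

```text
clock: 17.1
position: [0.5466, -0.0944, 0.033]
tool_rot: [3.141, 0.002, -1.267]
force: [-8.0, 7.7, 1.5]
grip_width: 0.0356
```

```bash
python3 - <<'E'
from h import *
s=st()
crop("scene",grab_frame("scene"),250,210,100,80,8,"pics/home.png")
E
```

```text
t 17.10 pos [ 0.5466 -0.0944  0.033 ] rot [ 3.1407e+00  2.2000e-03 -1.2674e+00] jig mm [-1.12  0.67] yawrel 0.0118  fjig x -9.67 y -5.41 z 1.47 mz -0.048 w 0.0356
```

View pics/home.png

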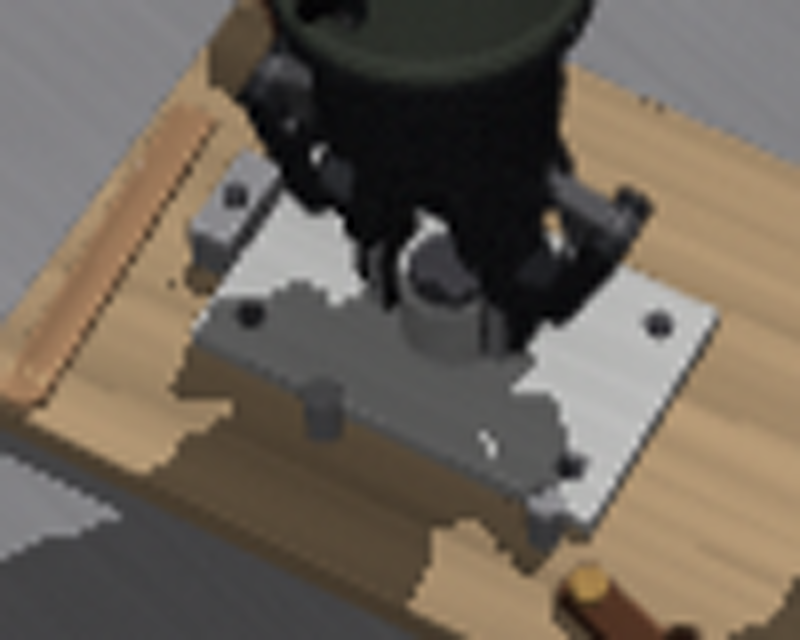

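The picture shows the foot meeting the stop at (215,275) and both dowels at (323,395) and (545,500). I'll add a little more pressure for margin, then relax and release slowly.

Call:
carry_out(
  deltas=[-0.3,0.03,0,-0.02,0,-0.3,0.02,0,0,0,-0.3,0,0,0,0,-0.3,0,0,0,0],
)

```text
clock: 17.48
position: [0.5467, -0.0945, 0.033]
tool_rot: [3.14, 0.003, -1.267]
force: [-8.8, 10.3, 0.6]
grip_width: 0.0353
```

```bash
python3 - <<'E'
from h import *
s=st()
E
```

```text
t 17.48 pos [ 0.5467 -0.0945  0.033 ] rot [ 3.1405e+00  2.9000e-03 -1.2670e+00] jig mm [-1.09  0.7 ] yawrel 0.0122  fjig x -12.38 y -5.49 z 0.58 mz -0.007 w 0.0353
```

Call:
carry_out(
  deltas=[-0.3,-0.05,0.02,0,0,-0.3,-0.03,0.02,0,0,-0.3,0,0,0.01,0,-0.3,0,0,0,0],
)

```text
clock: 17.82
position: [0.5465, -0.0944, 0.033]
tool_rot: [3.141, 0.002, -1.267]
force: [-5.6, 6.6, -1.7]
grip_width: 0.0355
```

```bash
python3 - <<'E'
from h import *
s=st()
E
```

```text
t 17.82 pos [ 0.5465 -0.0944  0.033 ] rot [ 3.1412e+00  1.5000e-03 -1.2673e+00] jig mm [-1.14  0.58] yawrel 0.0119  fjig x -7.95 y -3.51 z -1.71 mz 0.049 w 0.0355
```

Call:
carry_out(
  deltas=[-0.3,-0.03,0,0.02,0,-0.3,0,0,0,0,-0.1,0,0,0,0,0,0,0,0,0,0.1,0,0,0,0,0.2,0,0,0,0,0.3,0,0,0,0,0.3,0,0,0,0],
)

```text
clock: 18.48
position: [0.5468, -0.0952, 0.0331]
tool_rot: [-3.141, -0.0, -1.268]
force: [-0.8, 0.7, -0.3]
grip_width: 0.0556
```

```bash
python3 - <<'E'
from h import *
s=st()
crop("scene",grab_frame("scene"),250,210,100,80,8,"pics/rel.png")
E
```

```text
t 18.48 pos [ 0.5468 -0.0952  0.0331] rot [-3.1413e+00 -2.0000e-04 -1.2681e+00] jig mm [-0.35  0.64] yawrel 0.0111  fjig x -0.91 y -0.55 z -0.25 mz -0.000 w 0.0556
```

View pics/rel.png

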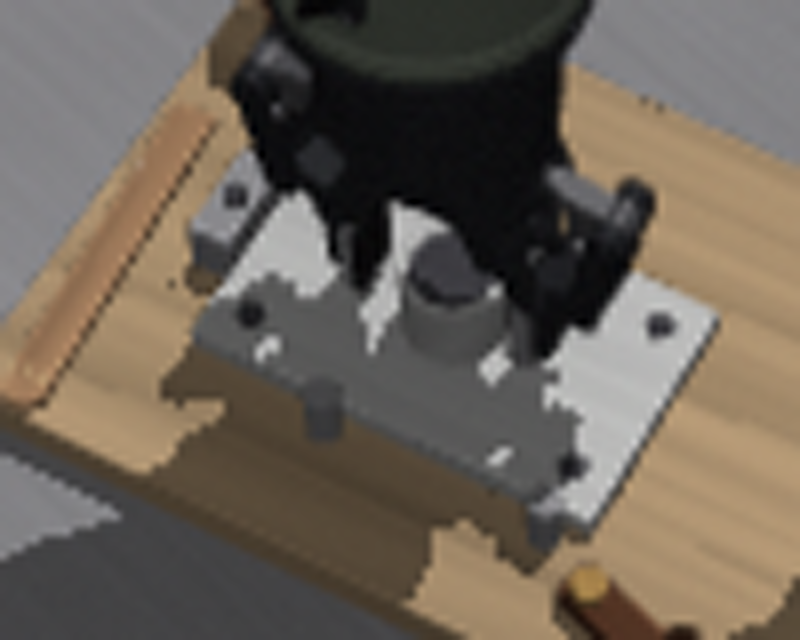

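The foot stayed home after release. I'll rise clear and close the fingers.

Call:
carry_out(
  deltas=[0.3,0,0,-0.5,0,0.3,0,0,-1,0,0.3,0,0,-2,0,0.3,0,0,-2,0,0.3,0,0,-2.5,0,-1,-2,0,0,0,-1,-4,0,0,0,-1,-4,0,0,0,-1,0,0,0,0],
)

```text
clock: 19.28
position: [0.515, 0.0079, 0.1132]
tool_rot: [3.141, 0.004, -1.261]
force: [1.0, 1.4, 0.2]
grip_width: 0.0071
```

```bash
python3 - <<'E'
from h import *
s=st(); print(s['qpos'].round(2))
im=grab_frame("scene"); crop("scene",im,250,210,100,80,8,"pics/but.png")
for n in("scene",):
    for t in ("button_peg","button_pivot"): print(t,[(np.round(d['xy'],1).tolist(),round(d['p'],2)) for d in mark_of(n,t)[:3]])
E
```

```text
t 19.28 pos [0.515  0.0079 0.1132] rot [ 3.1408  0.004  -1.2606] jig mm [-108.24   -0.16] yawrel 0.0186  fjig x -1.06 y 1.31 z 0.21 mz 0.028 w 0.0071
[-0.62  0.64  0.69  2.01 -0.63  0.71 -0.79]
button_peg [([333.0, 294.7], 0.69), ([289.1, 265.3], 0.25)]
button_pivot [([325.8, 286.3], 0.77)]
```

View pics/but.png

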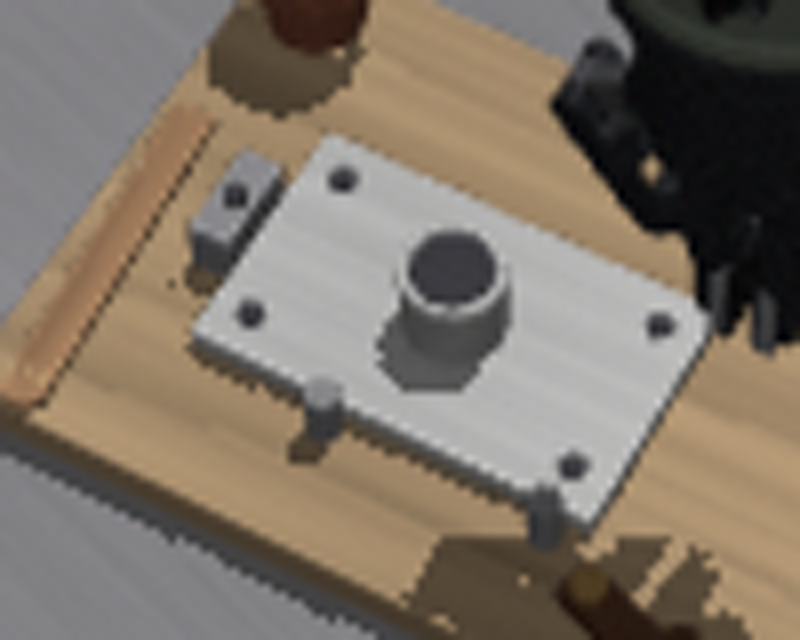

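The picture shows the foot flush with the stop at (215,280) and both dowels at (323,400) and (545,510). The button at about (590,590) is still open. Next I'll position behind the thumb peg.

```bash
cat >> h.py <<'E'
J2=np.array([.5465,-.0946,-1.274])
def pusher(a,gap,z):
    r=np.radians(160)+a; c=np.array([-.086+.042*np.cos(r)+gap*np.sin(r),.066+.042*np.sin(r)-gap*np.cos(r),z])
    return W(J2,c)[0], J2[2]+np.radians(340)+a
E
python3 - <<'E'
from h import *
t,y=pusher(.1,.031,.036); print(t,y); need(t,y)
print("trowel", onplane("top",(352,131),.01), onplane("top",(300,143),.01))
E
```

```text
[0.61342375 0.05037342 0.036     ] 4.76011945678072
need cm [ -1.859 -10.682   7.778] turn 14.67
trowel [ 0.78824435 -0.14464919  0.01      ] [ 0.75316385 -0.00815798  0.01      ]
```

Call:
carry_out(
  deltas=[-1,-0.6,-3.5,0,0,-1,-0.6,-3.5,0,0,-1,-0.7,-3.7,0,0,-1,0,0,0,5,-1,0,0,0,5,-1,0,0,0,4.7,-1,0,0,2,0,-1,0,0,2,0,-1,0,0,0,0],
)

```text
clock: 20.18
position: [0.6121, 0.049, 0.0705]
tool_rot: [3.138, -0.001, -1.526]
force: [-1.4, 0.4, -1.0]
grip_width: -0.0001
```

```bash
python3 - <<'E'
from h import *
s=st(); print(s['qpos'].round(2)); t,y=pusher(.1,.031,.036); need(t,y)
a=grab_frame("scene")[210:340,260:420]; b=grab_frame("top")[150:280,220:380]
cv2.imwrite("pics/pre.png",cv2.resize(np.hstack([a,b]),None,fx=2.5,fy=2.5,interpolation=cv2.INTER_CUBIC)[:,:,::-1])
E
```

```text
t 20.18 pos [0.6121 0.049  0.0705] rot [ 3.1381e+00 -9.0000e-04 -1.5263e+00] jig mm [-119.65  104.66] yawrel -0.2471  fjig x -0.83 y -1.23 z -1.02 mz 0.022 w -0.0001
[-0.63  0.85  0.71  1.77 -0.74  0.81 -1.07]
need cm [-0.133 -0.134  3.453] turn -0.18
```

View pics/pre.png

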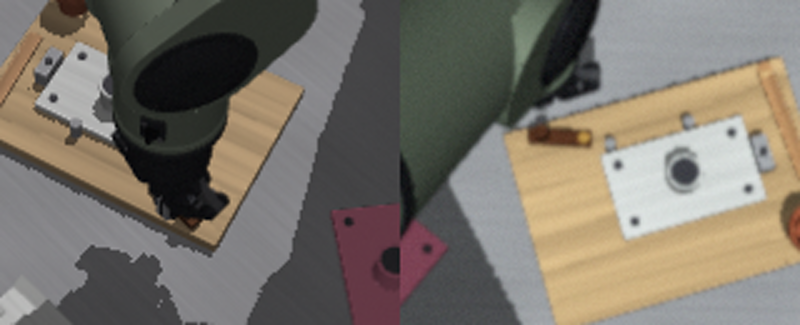

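```bash
python3 - <<'E'
from h import *
s=status.observe()
for n,o in(("top",(220,150)),("scene",(260,210))):
    p=proj(n,s['position'])[0]; q=[proj(n,W(JIG,[-.086+.042*np.cos(2.7925+a),.066+.042*np.sin(2.7925+a),.054]))[0] for a in(0,.15)]
    print(n,p.round(1),"crop",((p-o)*2.5).round(), [((k-o)*2.5).round() for k in q])
    if n=="top": print(((proj(n,s['position']+[0,0,.073])[0]-o)*2.5).round())
E
```

```text
top [275.1 189.3] crop [138.  98.] [array([140., 129.]), array([140., 135.])]
[132.  81.]
scene [327.2 293.7] crop [168. 209.] [array([186., 200.]), array([190., 196.])]
```

Call:
carry_out(
  deltas=[-1,-0.1,-0.1,1,0,-1,0,0,1,0,-1,0,0,1,0,-1,0,0,0.4,0,-1,0,0,0,0],
)

```text
clock: 20.7
position: [0.6137, 0.0514, 0.0379]
tool_rot: [3.14, -0.0, -1.525]
force: [0.8, -0.2, -0.2]
grip_width: 0.0002
```

```bash
python3 - <<'E'
from h import *
s=st(); t,y=pusher(.1,.018,.036); need(t,y)
E
```

```text
t 20.70 pos [0.6137 0.0514 0.0379] rot [ 3.1400e+00 -2.0000e-04 -1.5247e+00] jig mm [-121.48  106.83] yawrel -0.2455  fjig x 0.37 y 0.71 z -0.17 mz 0.046 w 0.0002
need cm [0.1   1.332 0.187] turn -0.09
```

Call:
carry_out(
  deltas=[-1,0.1,0.3,0,0,-1,0,0.3,0.1,0,-1,0,0.2,0,0,-1,0,0.2,0,0,-1,0,0.2,0,0,-1,0,0.1,0,0],
)

```text
clock: 21.2
position: [0.6013, 0.0501, 0.0383]
tool_rot: [-3.141, 0.0, -1.524]
force: [1.0, 1.2, -0.1]
grip_width: 0.0001
```

Call:
carry_out(
  deltas=[-1,-0.09,0.22,0,-3,-1,-0.09,0.22,0,-3,-1,-0.09,0.22,0,-3,-1,-0.09,0.22,0,-3,-1,-0.09,0.22,0,-3,-1,-0.09,0.22,0,-3],
)

```text
clock: 21.7
position: [0.5875, 0.0532, 0.0382]
tool_rot: [-3.141, 0.0, -1.208]
force: [1.5, 1.7, -0.0]
grip_width: 0.0001
```

```bash
python3 - <<'E'
from h import *
s=st(); a=s['tool_rot'][2]-J2[2]-np.radians(340)+2*np.pi; print("a",a); t,y=pusher(a,.018,.036); need(t,y)
a=grab_frame("scene")[210:340,260:420]; b=grab_frame("top")[150:280,220:380]
cv2.imwrite("pics/arc1.png",cv2.resize(np.hstack([a,b]),None,fx=2.5,fy=2.5,interpolation=cv2.INTER_CUBIC)[:,:,::-1])
E
```

```text
t 21.70 pos [0.5875 0.0532 0.0382] rot [-3.1411e+00  2.0000e-04 -1.2075e+00] jig mm [-130.78   82.25] yawrel 0.0717  fjig x -1.22 y 1.93 z -0.04 mz -0.023 w 0.0001
a 0.4155534518880373
need cm [0.017 0.126 0.216] turn -0.0
```

View pics/arc1.png

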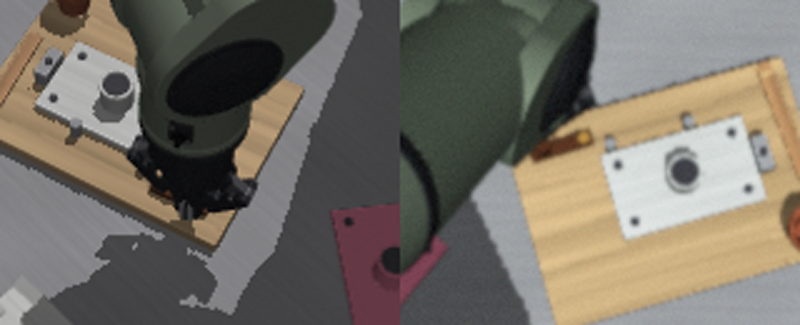

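The button is turning: in the top view the bar now slopes from (545,150) to (585,137). I'll continue the arc.

Call:
carry_out(
  deltas=[-1,-0.09,0.23,0,-3,-1,-0.09,0.23,0,-3,-1,-0.09,0.23,0,-3,-1,-0.09,0.23,0,-3,-1,-0.09,0.23,0,-3,-1,-0.09,0.23,0,-3,-1,-0.09,0.23,0,-3,-1,-0.09,0.23,0,-3,-1,-0.09,0.23,0,-3,-1,-0.09,0.23,0,-3],
)

```text
clock: 22.63
position: [0.5636, 0.0476, 0.038]
tool_rot: [-3.142, 0.0, -0.686]
force: [-0.4, 1.3, 0.7]
grip_width: -0.0001
```

```bash
python3 - <<'E'
from h import *
s=st(); a=s['tool_rot'][2]-J2[2]-np.radians(340)+2*np.pi; print("a",a); t,y=pusher(a,.018,.036); need(t,y)
E
```

```text
t 22.63 pos [0.5636 0.0476 0.038 ] rot [-3.1415e+00  2.0000e-04 -6.8620e-01] jig mm [-132.29   57.75] yawrel 0.5930  fjig x -1.39 y 0.01 z 0.75 mz -0.012 w -0.0001
a 0.9368241948696934
need cm [-0.008  0.022  0.202] turn -0.0
```

Call:
carry_out(
  deltas=[-1,-0.09,0.22,0,-3,-1,-0.09,0.22,0,-3,-1,-0.09,0.22,0,-3,-1,-0.09,0.22,0,-3,-1,-0.09,0.22,0,-3,-1,-0.09,0.22,0,-3,-1,-0.09,0.22,0,-3,-1,-0.09,0.22,0,-3,-1,-0.09,0.22,0,-3,-1,-0.09,0.22,0,-3],
)

```text
clock: 23.47
position: [0.5459, 0.0317, 0.038]
tool_rot: [3.142, 0.001, -0.163]
force: [-0.7, 1.4, 1.4]
grip_width: 0.0002
```

```bash
python3 - <<'E'
from h import *
s=st(); a=s['tool_rot'][2]-J2[2]-np.radians(340)+2*np.pi; print("a",a); t,y=pusher(a,.018,.036); need(t,y)
a=grab_frame("scene")[210:340,260:420]; b=grab_frame("top")[150:280,220:380]
cv2.imwrite("pics/arc2.png",cv2.resize(np.hstack([a,b]),None,fx=2.5,fy=2.5,interpolation=cv2.INTER_CUBIC)[:,:,::-1])
E
```

```text
t 23.47 pos [0.5459 0.0317 0.038 ] rot [ 3.1415e+00  5.0000e-04 -1.6280e-01] jig mm [-122.13   36.26] yawrel 1.1164  fjig x -1.57 y -0.29 z 1.41 mz -0.043 w 0.0002
a 1.4602246591408
need cm [0.005 0.018 0.197] turn -0.0
```

View pics/arc2.png

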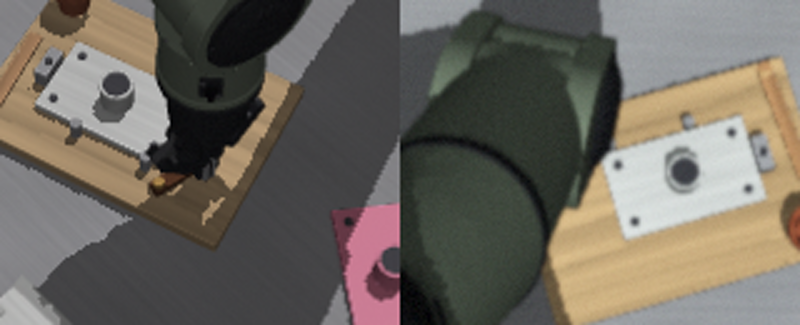

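Call:
carry_out(
  deltas=[-1,-0.09,0.22,0,-3,-1,-0.09,0.22,0,-3,-1,-0.09,0.22,0,-3,-1,-0.09,0.22,0,-3,-1,-0.09,0.22,0,-3,-1,-0.09,0.22,0,-3,-1,-0.05,0.11,0,-1.5,-1,0,0,0,0],
)

```text
clock: 24.23
position: [0.54, 0.0173, 0.038]
tool_rot: [3.141, 0.0, 0.175]
force: [0.7, -0.9, 0.5]
grip_width: -0.0004
```

```bash
python3 - <<'E'
from h import *
s=st(); a=s['tool_rot'][2]-J2[2]-np.radians(340)+2*np.pi; print("a",a); t,y=pusher(a,.018,.036); need(t,y)
E
```

```text
t 24.23 pos [0.54   0.0173 0.038 ] rot [3.1415e+00 2.0000e-04 1.7540e-01] jig mm [-110.02   26.47] yawrel 1.4546  fjig x 1.09 y 0.44 z 0.48 mz -0.021 w -0.0004
a 1.7984240678785222
need cm [-0.004 -0.006  0.197] turn -0.0
```

Now straight small pushes along tool +y until the button's own stop is felt.

Call:
carry_out(
  deltas=[-1,-0.04,0.11,0,-1.5,-1,-0.04,0.11,0,-1.5,-1,-0.04,0.11,0,-1.5,-1,0,0.05,0,0],
)

```text
clock: 24.57
position: [0.5395, 0.0135, 0.038]
tool_rot: [-3.142, 0.0, 0.257]
force: [-0.5, 0.2, 0.3]
grip_width: -0.0001
```

Call:
carry_out(
  deltas=[-1,0,0.07,0,0,-1,0,0.07,0,0],
)

```text
clock: 24.73
position: [0.5399, 0.0122, 0.038]
tool_rot: [-3.142, 0.0, 0.255]
force: [-1.5, 1.3, 0.9]
grip_width: -0.0001
```

```bash
python3 - <<'E'
from h import *
s=st(); a=s['tool_rot'][2]-J2[2]-np.radians(340)+2*np.pi; print("a",a); t,y=pusher(a,.018,.036); need(t,y)
E
```

```text
t 24.73 pos [0.5399 0.0122 0.038 ] rot [-3.1415e+00  3.0000e-04  2.5500e-01] jig mm [-105.23   24.86] yawrel 1.5342  fjig x -1.68 y -1.07 z 0.88 mz 0.002 w -0.0001
a 1.8780549783922567
need cm [-0.018 -0.163  0.196] turn -0.0
```

Call:
carry_out(
  deltas=[-1,0,0.07,0,0,-1,0,0.07,0,0],
)

```text
clock: 24.9
position: [0.54, 0.0117, 0.0379]
tool_rot: [-3.141, 0.001, 0.256]
force: [-4.7, 8.2, 2.1]
grip_width: -0.0004
```

Call:
carry_out(
  deltas=[-1,0,0.07,0,0,-1,0,0.07,0,0],
)

```text
clock: 25.07
position: [0.54, 0.0114, 0.0379]
tool_rot: [-3.139, 0.001, 0.257]
force: [-7.2, 15.3, 4.4]
grip_width: 0.0001
```

```bash
python3 - <<'E'
from h import *
s=st(); crop("scene",grab_frame("scene"),260,220,110,80,7,"pics/b3.png")
E
```

```text
t 25.07 pos [0.54   0.0114 0.0379] rot [-3.1393e+00  1.1000e-03  2.5680e-01] jig mm [-104.44   24.76] yawrel 1.5360  fjig x -16.77 y -2.51 z 4.39 mz -0.010 w 0.0001
```

View pics/b3.png

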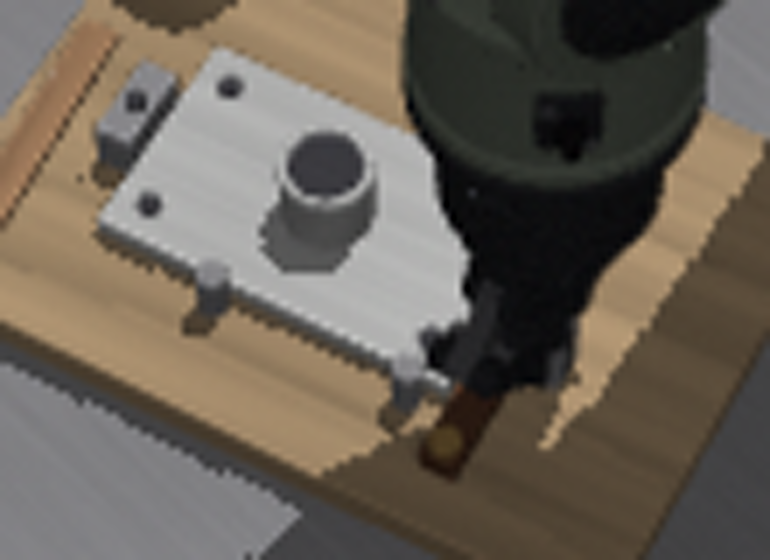

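The button is firm at its stop: the bar runs along the foot's rear edge, with its screw at (445,440). I'll back off, rise, and check.

Call:
carry_out(
  deltas=[-1,0,-0.1,0,0,-1,0,-0.2,0,0,-1,0,-0.5,0,0,-1,0,-1,0,0,-1,0,-1,0,0,-1,0,0,-2,0,-1,0,0,-3,0,-1,0,0,-3,0,-1,0,-3,-2,0,-1,0,-3.5,0,0,-1,0,-3.5,0,0,-1,0,-3.5,0,0,-1,0,0,0,0,-1,0,0,0,0],
)

```text
clock: 26.28
position: [0.4985, 0.1701, 0.1379]
tool_rot: [-3.141, 0.0, 0.26]
force: [-0.4, 0.1, -0.3]
grip_width: -0.0001
```

```bash
python3 - <<'E'
from h import *
s=st(); a=grab_frame("scene")
b=grab_frame("top"); 
cv2.imwrite("pics/end.png",cv2.resize(np.hstack([a[185:315,235:395],b[160:290,250:410]]),None,fx=2.5,fy=2.5,interpolation=cv2.INTER_CUBIC)[:,:,::-1])
crop("top",b,250,160,160,130,5,"pics/endtop.png"); crop("scene",a,250,200,110,90,7,"pics/endscene.png")
E
```

```text
t 26.28 pos [0.4985 0.1701 0.1379] rot [-3.141   0.      0.2601] jig mm [-268.3   30.6] yawrel 1.5393  fjig x -0.19 y -0.32 z -0.27 mz -0.001 w -0.0001
```

View pics/endtop.png

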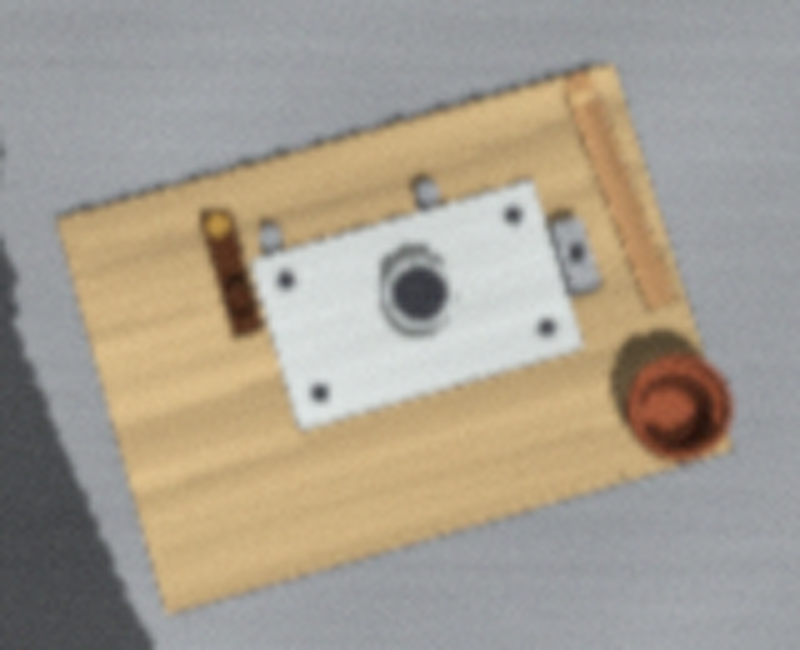

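View pics/endscene.png

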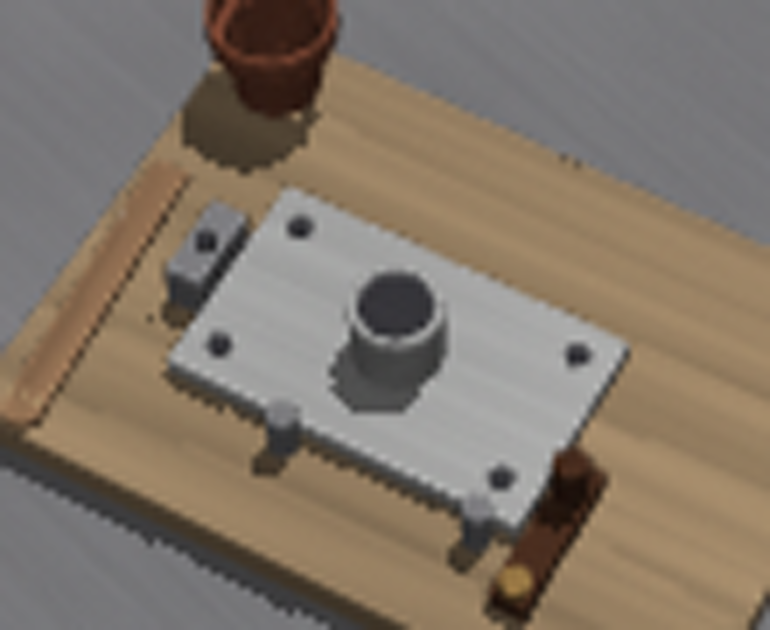

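```bash
python3 - <<'E'
import m1; from m1 import *
J=fit(B,.018,[.5,0,-1.3])
off["scene"]=(250,200)
import builtins
pt=lambda n,p,s,o:(np.array(p)+.5)/s-.5+o
F2=[("top",(254,261),(-.075,.045),5),("top",(533,181),(.075,.045),5),("top",(582,345),(.075,-.045),5),("top",(302,430),(-.075,-.045),5),
("scene",(170,361),(.075,.045),7),("scene",(516,524),(-.075,.045),7),("scene",(629,347),(-.075,-.045),7),("scene",(289,187),(.075,-.045),7)]
for cams in (("top",),("scene",),("top","scene")):
    L=[f for f in F2 if f[0] in cams]
    r=lambda p:np.concatenate([proj(n,W(p,[*l,.028]))[0]-pt(n,q,s,np.array(off[n])) for n,q,l,s in L])
    s=least_squares(r,[.5,-.1,-1.3])
    Jc=J if len(cams)==2 else least_squares(lambda p:np.concatenate([proj(n,W(p,[*l,.018]))[0]-pt(n,q,5,np.array({"top":(250,160),"scene":(235,185)}[n])) for n,q,l in B if n in cams]),J).x
    d=s.x-Jc; c,sn=np.cos(Jc[2]),np.sin(Jc[2]); print(cams,s.x.round(4),1e3*(c*d[0]+sn*d[1]),1e3*(-sn*d[0]+c*d[1]),d[2],np.abs(s.fun).max())
E
```

```text
[ 0.5463 -0.0957 -1.2792] [[-0.6, 0.4], [0.4, -0.6], [-1.1, 0.2], [0.2, -0.1], [-0.9, -0.4], [-0.2, -0.0], [0.3, -0.6]]
  top [ 0.5462 -0.0964 -1.2793]
  scene [ 0.5464 -0.0946 -1.2796]
('top',) [ 0.546  -0.0963 -1.2702] -0.16892405488418222 -0.2021029021956628 0.009119919768890927 0.6932401363334293
('scene',) [ 0.5466 -0.0947 -1.2767] 0.11978939436679027 0.22433531104012205 0.0028351681219356273 0.8181321485149056
('top', 'scene') [ 0.5462 -0.0956 -1.2731] -0.10760419887620959 0.002268914739871119 0.006041307686559527 0.8801978798032621
```

The fit puts the foot within about 0.2 mm of home. The button lies along its rear edge, the marker and pot show at the same pixels, and the arm is clear. Handing in.

```bash
python3 - <<'E'
from workcell import job,status
print(job.job_done(), status.observe()['clock'])
E
```

```text
the job is handed in; nothing more can be done
the job is handed in; nothing more can be done
```

The foot is home in the jig, the turn-button is closed behind it, and the job was handed in at about 26 s of the 67 s allowed. Handing in gave no verdict.

**What I did**
1. I gripped the silver foot by its socket, squared it to the jig, and crept it sideways until it touched dowel_a. A small turn then shared the load between the dowels, about 3.4 N on a and 4.5 N on b by the wrist readings.
2. I slid it along the dowels and pressed it on the end stop. The wrist read up to 12 N, part of which was friction.
3. I let go and pushed the button's peg round with closed fingers until it stopped firmly at about 17 N, then drew the arm clear.

**Last checks**
- **Foot:** fitting its corners in both cameras puts it within about 0.25 mm of home. The two cameras disagree slightly on its angle: 0.009 rad off parallel from the top camera and 0.003 rad from the scene camera, both within what the pixels can resolve.
- **Button:** it lies along the foot's rear edge. I judged its angle from the picture and the firm stop, about 1.9 rad.
- **Bystanders:** the pot and marker show at the same pixels as at the start. I did not check the watering can, sprayer, saucer or trowel again, but the arm kept well away from them.

**What went wrong on the way:** I once set the foot down too hard, so it pressed on the board with about 25 N and dragged. It was still 5–6 mm short of the dowels, and I backed off and carried on with most of its weight held.

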